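# Bring the reed bottle round to its price card

## Task

Pick up the loose wooden turning knob from the shop counter, fit its square bore onto the square shaft on top of the display carousel and push it fully home, then use the knob alone to turn the carousel until the one tall bottle stands right at the little price-card stand (its centre pointing at the stand to within about ten degrees). Do not touch the carousel or its jars with the gripper, and leave the other goods where they are. Finish while still gripping the knob upright and fully home, holding the carousel still.

Things in the scene. Friction and masses are not known exactly. Their poses are not given: they have to be found in the camera images.
- knob: Loose wooden knob, 120 g, upright on the counter: square hub 46 x 46 mm, 38 mm high; on it a bar grip 62 mm long (its x), 18 mm thick (its y), from 38 to 78 mm above the underside. A 26.5 mm square blind bore, 30 mm deep, opens at the underside, parallel to the hub's sides and the bar. Origin: centre of the underside; z up.
- shaft (a point): Centre of the 60 mm steel flange, 130 mm above the counter, on the carousel's axis; the knob's underside rests here when home. The 24 mm square shaft rises 28 mm from it (top 8 mm tapered to 17 mm), sides parallel to this frame's x and y, which turn with the carousel. The knob fits at any quarter turn, with about 0.1 rad of play either way before it drives.
- carousel: Wooden disc 260 mm wide, top 40 mm above the counter, turning either way about its vertical axis; 0.06 N m friction, stays where left. On it are fixed six amber glass containers, 60 degrees apart, 95 mm from the axis: five squat jars (52 mm wide, tops at 87 mm) and one tall bottle. Origin: on the axis at counter height; x points to the tall bottle.
- bottle (a point): Centre of the top of the tall bottle on the carousel (46 mm wide at the body, 24 mm at the stopper; top 150 mm above the counter), 95 mm from the turning axis.
- card: Small price-card stand fixed on the counter, 165 mm from the carousel's axis, on its far side from the robot, left or right: round foot 40 mm wide, upright card 50 mm wide, top at 75 mm. Origin: centre of the foot's underside. The tall bottle is at the card when on the line from the axis to this origin (then 70 mm from it, from above).
- bear: Loose clay-coloured bear figure, 44 mm wide, 66 mm high, on the other side of the carousel, also 165 mm from its axis; a bystander. Origin: centre of its underside.
- soaps: Two stuck-together stacked soap bars, 85 x 55 x 50 mm; a bystander. Origin: centre of the underside.
- candle: Pillar candle, 44 mm wide, 75 mm high; a bystander. Origin: centre of the underside.
- dropper: Small dropper bottle, 36 mm wide, 100 mm high; a bystander. Origin: centre of the underside.
- tin: Round tin, 60 mm wide, 45 mm high; a bystander. Origin: centre of the underside.
Not all that is in view belongs to the job. Leave any green or purple look-alike of the knob alone.

How it is judged:
By the outcome, as a careful person would: the job done as asked, in the order asked, and still so for the second after the job is handed in, while the arm keeps its last pose, push and grip.
It also fails if it takes over 43 s, if anything falls off the work surface, if the arm or the gripper's body presses on something with over 40 N, if the wrist force passes 120 N, or if a joint passes its speed limit or range.

## Robot

A 6-joint arm with a two-finger parallel gripper is mounted at the origin on the work surface. World frame = base frame: x ahead of the robot, y to its left, z up, the work surface at z = 0. Lengths are in mm, angles in rad, forces in N, time in s.
With the tool pointing down it reaches from about 300 to 875 mm from the base axis. Payload 6.4 kg.
Tool frame: the origin (TCP) lies midway between the tips of the shut fingers; the grasp point (between the pads) lies 19 mm behind it; z points along the fingers, y is the line along which they close (so a half turn about z gives the same grasp; the last joint's range is limited). The gripper opens to 85 mm and grips with 20 to 120 N. Pads are 22 mm wide; open, the fingers measure 114 mm over their backs; the gripper's body (76 mm by 85 mm) begins 54 mm behind the grasp point. The pads swing forward as they close: fully open they stand 13 mm farther back than shut.
Start: joints at [0.966, 0.181, 1.607, -0, 1.354, -0.206], TCP at [223.27, 529.898, 231.288] pointing down, gripper open.
Joint ranges: [-2.99, 2.99], [-0.89, 2.07], [0.3, 2.58], [-1.14, 4.28], [0, 2.63], [-3.12, 3.12]. Speed limits (rad/s): [2.57, 2.57, 3.01, 3.14, 3.14, 3.14].

## Interface

Orientations are given as a 3x3 rotation matrix whose columns are the frame's x, y, z axes.
In Python, from station import env gives the robot as it stands.
- The arm moves only by the tool play_rows, never from a script. Its arguments are lists of equal length, an entry for each row: "offset": the shift along the tool's x, y, z normalised to -1 to 1, where 1 is 0.3 m, a list of three; "rotation": the turn, a rotation vector about the tool's x, y, z normalised to -1 to 1, where 1 is pi/2 rad, a list of three. In form: {"offset": [[dx, dy, dz], ...], "rotation": [[rx, ry, rz], ...]}. A call has 1 to 20 rows; each row is the pose to reach, as a shift and turn from the pose commanded when the call began, along the tool's axes at that moment; what a row does not reach only later rows make up. A row lasts 1/12 s, in which the tool goes at most 41.7 mm and 7.16 degrees, less where a joint would pass 70% of its speed; a pose out of reach is approached as far as the arm can. A call with a number of a shift or a turn outside -1 to 1 is refused whole. A call with a gripper value outside its range is refused whole. "fingers" is the closure, from 0 (fully open) to 1 (shut), set as the call begins (left out, the last holds). The fingers move at their own pace and stop on an object; "force" is the grip in N (left out, the last holds). Time passes only in rows, so rows that repeat a pose let the fingers close. It gives the time, the measured TCP pose, the force, the opening and the grip force at its end, in the units of the state.
- env.observe(): the state, without advancing time (a new reading comes with each control period).
- env.capture(name): name is "scene" or "top" or "wrist"; returns a dict with "pixels" (480x640x3 uint8, red, green, blue), "depth" (480x640 float32, mm along the optical axis (not along the pixel's ray), 0 where there is no reading), "intrinsics" (3x3 intrinsics, pixels), "R" (3x3) and "t" (3): a world point X has camera coordinates R X + t. Camera axes: x right, y down, z forward; pixel columns grow to the right and rows downward; lengths in mm; the calibration is good to about 2 mm. A picture is of the moment at which its call begins.
- env.finish_job(): hands the job in; it is judged then, once.
The state is a dict: "clock": time; "joint_positions": joint angles; "qvel": joint speeds; "joint_efforts": joint torques, N m; "tcp_pos": TCP position; "orientation": TCP orientation; "ft_force": force on the tool from outside, world axes, zero at the start; "moment": the same for the moment, N m; "opening": finger opening in mm; "finger_force": force on a finger pad.
Only numpy, scipy, OpenCV 4.12 (cv2) and the standard library are available. Lean on these libraries where they do the work, as an engineer would, in place of code of your own. Each camera call takes 0.05 s, during which the arm holds its last target. There are 200 camera calls.

## Working session

There is one attempt and no reset: what is moved stays moved. The work goes in short steps, Python scripts to look and compute and a tool call to move; the robot and the scene stay as the last step left them, time stands still between calls to the robot, and variables do not carry over. Pictures are saved under pics/ and viewed, at most 10 in all, crops included, and the job is handed in when it is done.

Besides the shell and the picture viewer there is one more tool, called after "Emit:" by a JSON object that holds its "method" and its "body", one argument or row to a line. play_rows: Moves the arm, as the interface text tells. Scaled input: -1 to 1 covers 0.3 m each way for a shift and pi/2 rad each way for a turn. Its arguments: {"type":"object","properties":{"offset":{"type":"array","items":{"type":"array","items":{"type":"number","minimum":-1,"maximum":1}}},"rotation":{"type":"array","items":{"type":"array","items":{"type":"number","minimum":-1,"maximum":1}}},"fingers":{"type":"number"},"force":{"type":"number"}},"required":["offset","rotation"]}

```bash
mkdir -p pics; ls; cat > h.py <<'E'
import numpy as np, cv2
from station import env
def save(c,n): cv2.imwrite('pics/'+n, c['pixels'][:,:,::-1])
def ray(c,u,v,z):
    K,R,t=[np.array(c[k],float) for k in('intrinsics','R','t')]
    o=-R.T@t; d=R.T@np.linalg.inv(K)@np.array([u,v,1.]); return o+d*(z-o[2])/d[2]
def cloud(c):
    K,R,t=[np.array(c[k],float) for k in('intrinsics','R','t')]
    v,u=np.mgrid[:480,:640]; d=c['depth'].astype(float)
    P=np.stack([(u-K[0,2])/K[0,0]*d,(v-K[1,2])/K[1,1]*d,d],-1)
    return (P-t)@R
E
python3 - <<'E'
from h import *
import pickle
for n in('scene','top'):
    c=env.capture(n); save(c,n+'0.png'); pickle.dump(c,open(n+'0.pkl','wb'))
    print(n,-np.array(c['R']).T@c['t'],c['intrinsics'])
s=env.observe();print(s)
E
```

```text
pics
scene [1320.60744639   83.58056854 1004.58864594] [[531.39376041   0.         314.73323818]
 [  0.         531.39376041 233.87944952]
 [  0.           0.           1.        ]]
top [ 339.16547498   37.22704507 1489.2326542 ] [[545.9677949    0.         327.84603332]
 [  0.         545.9677949  226.68850656]
 [  0.           0.           1.        ]]
{'clock': 0.1, 'joint_positions': array([ 9.65724881e-01,  1.81471700e-01,  1.60792045e+00,  1.30382813e-05,
        1.35382767e+00, -2.06323352e-01]), 'qvel': array([ 0.00083542, -0.00288902, -0.00194603,  0.00080754, -0.00038223,
        0.00064062]), 'joint_efforts': array([-6.11772357e-04, -4.45879233e+01, -3.52236664e+01, -3.20578056e-04,
        4.23693680e-03, -2.19124900e-05]), 'tcp_pos': array([222.94796616, 529.46402355, 230.46546179]), 'orientation': array([[-9.21546532e-01,  3.88266808e-01, -9.36035899e-04],
       [ 3.88267782e-01,  9.21545635e-01, -1.33103573e-03],
       [ 3.45802804e-04, -1.59004394e-03, -9.99998676e-01]]), 'ft_force': array([0.1328696 , 0.8994639 , 0.27297137]), 'moment': array([0.0043855 , 0.02028676, 0.00102183]), 'finger_force': 0.0, 'opening': 85.19814451016168}
```

View pics/top0.png

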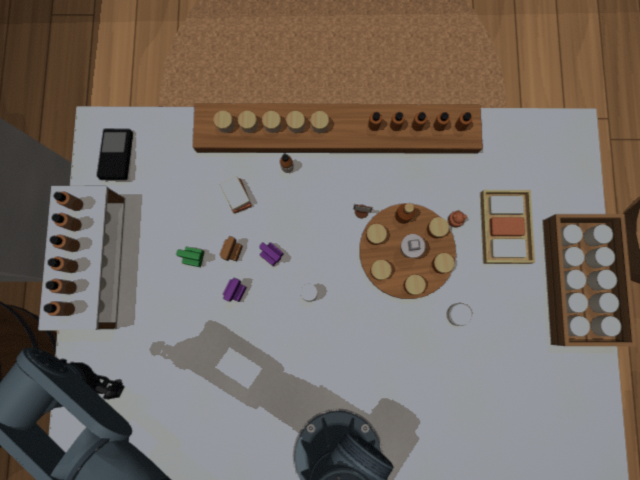

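View pics/scene0.png

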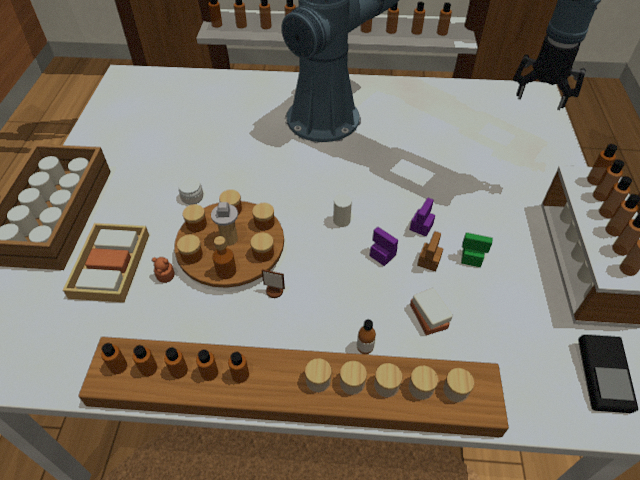

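The top view shows the carousel disc near (408,250), the tall bottle at (407,212), the card at (362,210) and the bear at (457,218). Knob candidates are the wooden one (231,249), green (190,257), purple (270,253) and purple (234,290). I choose the wooden one at (231,249).

```bash
python3 - <<'E'
from h import *
import pickle
c=pickle.load(open('top0.pkl','rb')); im=c['pixels']; P=cloud(c)
hsv=cv2.cvtColor(im,cv2.COLOR_RGB2HSV)
def near(u,v,r):
    m=np.zeros((480,640),bool); m[v-r:v+r,u-r:u+r]=1; return m
# knob bar top
k=near(231,249,18)
z=P[...,2]
print('knob z',np.percentile(z[k],[50,90,99]))
for lo,hi,n in((65,95,'bar'),(25,50,'hub')):
    m=k&(z>lo)&(z<hi); q=P[m][:,:2].astype(np.float32); print(n,m.sum(),q.mean(0),cv2.minAreaRect(q))
# carousel
d=near(408,250,55); m=d&(z>30)&(z<48)
q=P[m][:,:2].astype(np.float32); print('disc',m.sum(),cv2.minEnclosingCircle(q), cv2.fitEllipse(cv2.convexHull(q)))
m=near(413,246,18)&(z>110)&(z<138); q=P[m][:,:2].astype(np.float32);print('flange',m.sum(),q.mean(0),cv2.minAreaRect(q))
m=near(413,246,18)&(z>148)&(z<170); q=P[m][:,:2].astype(np.float32);print('shaft',m.sum(),q.mean(0),cv2.minAreaRect(q) if m.sum()>3 else 0)
m=near(407,211,12)&(z>135); q=P[m];print('bottle',m.sum(),q.mean(0), ray(c,408.5,209,150))
m=near(362,210,14)&(z>10); q=P[m];print('card',m.sum(),q.mean(0),q.min(0),q.max(0))
m=near(457,218,14)&(z>10); q=P[m];print('bear',m.sum(),q.mean(0))
a=cv2.resize(im[225:275,205:255],(400,400),interpolation=2); b=cv2.resize(im[195:305,345:475],(473,400),interpolation=2)
cv2.imwrite('pics/crop1.png',np.hstack([a,b[:,:400]])[:,:,::-1])
E
```

```text
knob z [ 1.82313803 74.99891222 81.7938187 ]
bar 182 [528.60077 287.59778] ((529.4722290039062, 288.3854675292969), (19.418333053588867, 61.43769836425781), 70.2416763305664)
hub 161 [526.45325 281.19357] ((527.8865356445312, 288.88623046875), (47.52016830444336, 58.936851501464844), 73.03858947753906)
disc 4863 ((513.3152465820312, -184.95681762695312), 192.33396911621094) ((521.6378173828125, -226.4031982421875), (269.2747802734375, 419.480712890625), 160.62376403808594)
flange 336 [ 526.4796  -185.70793] ((527.4854736328125, -186.87155151367188), (58.16706085205078, 58.992919921875), 60.049644470214844)
shaft 88 [ 526.65924 -185.26842] ((527.7109375, -185.80543518066406), (22.93183135986328, 24.59627342224121), 9.201217651367188)
bottle 80 [ 617.21573181 -172.80999612  165.69428911] [ 616.36858212 -176.23487313  150.        ]
card 191 [625.87971259 -72.0137823   67.36155156] [ 339.16547498 -103.04741571   10.18311881] [ 664.00929593   37.22704507 1489.2326542 ]
bear 315 [ 601.54481241 -305.60919978   81.10301931]
```

View pics/crop1.png

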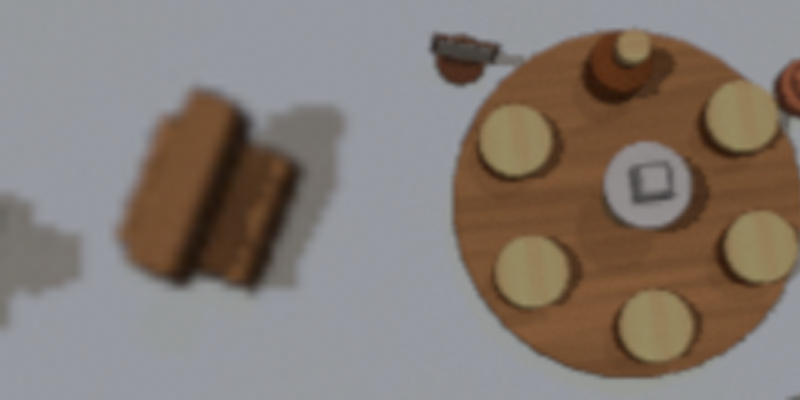

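The crop confirms the wooden knob is upright, with its bar at about -20° in world terms. The shaft is square to the bottle at about 8°, and the card lies up-left at about 50°.

```bash
cat >> h.py <<'E'
def go(p,yaw=None):
    """normalised shift/turn from now to world p with tool-y yaw (deg, mod 180), tool straight down"""
    from scipy.spatial.transform import Rotation as Ro
    s=env.observe(); R=np.array(s['orientation']); d=R.T@(np.array(p)-s['tcp_pos'])/300
    y0=np.degrees(np.arctan2(R[1,1],R[0,1])); r=0
    if yaw is not None:
        a=np.radians(yaw); T=np.array([[np.sin(a),np.cos(a),0],[-np.cos(a),np.sin(a),0],[0,0,-1.]])
        r=Ro.from_matrix(R.T@T).as_rotvec()/(np.pi/2)
    print('pos',np.round(s['tcp_pos'],1),'yaw',y0.round(2),'off',d.round(4),'rot',np.round(r,4),'F',np.round(s['ft_force'],1),'op',round(s['opening'],1),'t',s['clock'])
E
python3 - <<'E'
from h import *
import pickle
c=pickle.load(open('top0.pkl','rb')); s=pickle.load(open('scene0.pkl','rb'))
ax=np.array([527,-186])
for n,p in(('foot',ray(c,361.5,212.5,5)),('foot scene',ray(s,275,293,0)),('bottle scene',ray(s,220,242,150)),('flange scene',ray(s,225,212,130))):
    d=p[:2]-ax; print(n,p.round(1),np.hypot(*d).round(1),np.degrees(np.arctan2(d[1],d[0])).round(1))
# disc colour mask fit
hsv=cv2.cvtColor(c['pixels'],cv2.COLOR_RGB2HSV)
P=cloud(c); m=(abs(P[...,2]-40)<6)&(hsv[...,1]>90); m[:195]=0;m[305:]=0;m[:,:352]=0;m[:,462:]=0
q=P[m][:,:2].astype(np.float32);print(cv2.minEnclosingCircle(q))
# jars: circle of lids
m=(abs(P[...,2]-87)<6); m[:195]=0;m[305:]=0;m[:,:352]=0;m[:,462:]=0
n,l,st,ce=cv2.connectedComponentsWithStats(m.astype(np.uint8))
for i in range(1,n):
    if st[i,4]>80:
        p=ray(c,*ce[i],87); d=p[:2]-ax; print('jar',p.round(1),np.hypot(*d).round(1),np.degrees(np.arctan2(d[1],d[0])).round(1))
go([400,410,170],70.2); go([529,288,150],70.2)
E
```

```text
foot [636.2 -68.6   5. ] 160.3 47.1
foot scene [648.7 -65.6   0. ] 171.2 44.7
bottle scene [ 630.4 -174.3  150. ] 104.0 6.5
flange scene [ 527. -186.  130.] 0.0 -138.8
((536.5470581054688, -203.3555908203125), 146.6713409423828)
jar [ 583.2 -262.6   87. ] 95.0 -53.8
jar [565.3 -99.8  87. ] 94.3 66.1
jar [ 489.1 -273.2   87. ] 95.1 -113.5
jar [ 470.9 -110.1   87. ] 94.4 126.4
jar [ 433.1 -197.1   87. ] 94.6 -173.2Traceback (most recent call last):
  File "<stdin>", line 17, in <module>
  File "h.py", line 19, in go
    r=Ro.from_matrix(R.T@T).as_rotvec()/(np.pi/2)
      ~~~~~~~~~~~~~~^^^^^^^
  File "scipy/spatial/transform/_rotation.pyx", line 1143, in scipy.spatial.transform._rotation.Rotation.from_matrix
ValueError: Non-positive determinant (left-handed or null coordinate frame) in rotation matrix 0: [[-9.98586430e-01  5.31509338e-02 -3.45802804e-04]
 [ 5.31503207e-02  9.98585257e-01  1.59004394e-03]
 [-4.29825902e-04 -1.56941677e-03  9.99998676e-01]].
```

```bash
sed -i 's/\[\[np.sin(a),np.cos(a),0\],\[-np.cos(a),np.sin(a),0\]/[[-np.sin(a),np.cos(a),0],[np.cos(a),np.sin(a),0]/' h.py
python3 -c "
from h import *
go([400,410,170],70.2); go([529,288,150],70.2)"
```

```text
pos [222.9 529.5 230.5] yaw 67.15 off [-0.6986 -0.1375  0.2015] rot [-0.001  -0.0002 -0.0339] F [0.1 0.9 0.3] op 85.2 t 0.1
pos [222.9 529.5 230.5] yaw 67.15 off [-1.2527 -0.3452  0.2683] rot [-0.001  -0.0002 -0.0339] F [0.1 0.9 0.3] op 85.2 t 0.1
```

Emit:
{"method": "play_rows", "body": {
  "offset": [
    [-0.7,-0.14,0.2],
    [-0.7,-0.14,0.2],
    [-0.7,-0.14,0.2],
    [-0.7,-0.14,0.2],
    [-0.7,-0.14,0.2],
    [-0.7,-0.14,0.2],
    [-0.85,-0.2,0.22],
    [-1,-0.25,0.24],
    [-1,-0.27,0.26],
    [-1,-0.27,0.26]
  ],
  "rotation": [
    [0,0,-0.034],
    [0,0,-0.034],
    [0,0,-0.034],
    [0,0,-0.034],
    [0,0,-0.034],
    [0,0,-0.034],
    [0,0,-0.034],
    [0,0,-0.034],
    [0,0,-0.034],
    [0,0,-0.034]
  ],
  "fingers": 0.4,
  "force": 70
}}

```text
clock: 0.93
tcp_pos: [469.5, 335.4, 151.4]
orientation: [[-0.939, 0.343, -0.002], [0.343, 0.939, -0.002], [0.002, -0.003, -1.0]]
ft_force: [0.1, -0.1, 0.1]
opening: 51.2
finger_force: 0.0
```

```bash
python3 -c "
from h import *
go([529,288,150],70.2)"
```

```text
pos [469.5 335.4 151.4] yaw 69.96 off [-0.2405 -0.0805  0.0046] rot [-0.0018 -0.001  -0.0026] F [ 0.1 -0.1  0.1] op 51.2 t 0.9333
```

Emit:
{"method": "play_rows", "body": {
  "offset": [
    [-0.12,-0.04,0],
    [-0.24,-0.08,0],
    [-0.24,-0.08,0],
    [-0.24,-0.08,0],
    [-0.24,-0.08,0]
  ],
  "rotation": [
    [0,0,0],
    [0,0,0],
    [0,0,0],
    [0,0,0],
    [0,0,0]
  ]
}}

```text
clock: 1.35
tcp_pos: [526.9, 292.5, 153.0]
orientation: [[-0.941, 0.339, -0.001], [0.339, 0.941, 0.0], [0.001, -0.0, -1.0]]
ft_force: [-0.0, 0.2, -0.1]
opening: 51.6
finger_force: 0.0
```

```bash
python3 - <<'E'
from h import *
import pickle
c=env.capture('wrist'); save(c,'w1.png'); pickle.dump(c,open('w1.pkl','wb'))
P=cloud(c); z=P[...,2]
m=(z>70)&(z<90)&(np.hypot(P[...,0]-529,P[...,1]-288)<45)
q=P[m][:,:2].astype(np.float32); print(m.sum(),q.mean(0),np.median(z[m]),cv2.minAreaRect(q))
go([529,288,45],70.2)
E
```

```text
3139 [528.3279 289.4236] 78.10208746723028 ((530.346923828125, 288.60791015625), (18.063962936401367, 61.37553787231445), 70.54767608642578)
pos [526.6 292.8 153. ] yaw 70.27 off [-0.0134 -0.0124  0.3601] rot [-0.0002 -0.0008  0.0008] F [ 0.7 -0.9  0.2] op 51.5 t 1.4
```

View pics/w1.png

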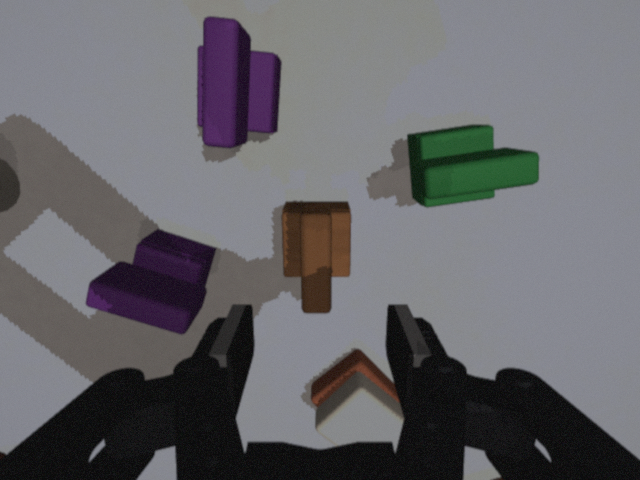

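The wrist view shows the wooden knob at (316,250), between the fingers. The purple and green ones are clear of them.

```bash
python3 -c "
from h import *
go([530,288.5,44],70.4)"
```

```text
pos [526.6 292.8 153. ] yaw 70.27 off [-0.016  -0.0097  0.3635] rot [-0.0002 -0.0008 -0.0015] F [ 0.7 -0.9  0.2] op 51.5 t 1.4
```

Emit:
{"method": "play_rows", "body": {
  "offset": [
    [-0.016,-0.01,0.1],
    [-0.016,-0.01,0.2],
    [-0.016,-0.01,0.27],
    [-0.016,-0.01,0.33],
    [-0.016,-0.01,0.363],
    [-0.016,-0.01,0.363],
    [-0.016,-0.01,0.363]
  ],
  "rotation": [
    [0,0,0],
    [0,0,0],
    [0,0,0],
    [0,0,0],
    [0,0,0],
    [0,0,0],
    [0,0,0]
  ]
}}

```text
clock: 1.98
tcp_pos: [530.7, 288.2, 44.5]
orientation: [[-0.941, 0.337, -0.001], [0.337, 0.941, -0.0], [0.001, -0.0, -1.0]]
ft_force: [0.3, 0.0, -0.1]
opening: 51.4
finger_force: 0.0
```

Emit:
{"method": "play_rows", "body": {
  "offset": [
    [0,0,0],
    [0,0,0],
    [0,0,0],
    [0,0,0],
    [0,0,0],
    [0,0,0]
  ],
  "rotation": [
    [0,0,0],
    [0,0,0],
    [0,0,0],
    [0,0,0],
    [0,0,0],
    [0,0,0]
  ],
  "fingers": 1,
  "force": 70
}}

```text
clock: 2.48
tcp_pos: [532.6, 287.9, 46.1]
orientation: [[-0.941, 0.339, 0.003], [0.339, 0.941, 0.001], [-0.002, 0.002, -1.0]]
ft_force: [-1.1, 0.2, 6.9]
opening: 17.3
finger_force: 69.2
```

```bash
python3 -c "
from h import *
go([526.8,-186.2,240],96.4)"
```

```text
pos [532.6 287.9  46.1] yaw 70.2 off [-0.5185 -1.4922 -0.6483] rot [ 0.0009  0.0016 -0.2911] F [-1.1  0.2  6.9] op 17.3 t 2.4833
```

Emit:
{"method": "play_rows", "body": {
  "offset": [
    [0,0,-0.03],
    [0,0,-0.1],
    [0,0,-0.2],
    [0,0,-0.3],
    [0,0,-0.42],
    [0,0,-0.53],
    [-0.04,-0.1,-0.6],
    [-0.08,-0.22,-0.65],
    [-0.12,-0.34,-0.65],
    [-0.16,-0.46,-0.65],
    [-0.2,-0.58,-0.65],
    [-0.24,-0.7,-0.65],
    [-0.28,-0.82,-0.65],
    [-0.32,-0.94,-0.65],
    [-0.34,-1,-0.65],
    [-0.34,-1,-0.65]
  ],
  "rotation": [
    [0,0,0],
    [0,0,0],
    [0,0,0],
    [0,0,0],
    [0,0,0],
    [0,0,0],
    [0,0,-0.03],
    [0,0,-0.06],
    [0,0,-0.1],
    [0,0,-0.13],
    [0,0,-0.16],
    [0,0,-0.2],
    [0,0,-0.24],
    [0,0,-0.27],
    [0,0,-0.29],
    [0,0,-0.29]
  ]
}}

```text
clock: 3.82
tcp_pos: [525.4, -33.6, 239.8]
orientation: [[-0.994, -0.107, -0.0], [-0.107, 0.994, -0.002], [0.0, -0.002, -1.0]]
ft_force: [0.1, -0.1, -1.1]
opening: 17.3
finger_force: 68.8
```

```bash
python3 -c "
from h import *
go([526.8,-186.2,240],96.4)"
```

```text
pos [525.4 -33.6 239.8] yaw 96.12 off [ 4.970e-02 -5.064e-01  2.000e-04] rot [-0.001  -0.0001 -0.0031] F [ 0.1 -0.1 -1.1] op 17.3 t 3.8167
```

Emit:
{"method": "play_rows", "body": {
  "offset": [
    [0.013,-0.12,0],
    [0.025,-0.24,0],
    [0.038,-0.36,0],
    [0.05,-0.46,0],
    [0.05,-0.506,0],
    [0.05,-0.506,0],
    [0.05,-0.506,0],
    [0.05,-0.506,0]
  ],
  "rotation": [
    [0,0,0],
    [0,0,0],
    [0,0,0],
    [0,0,0],
    [0,0,0],
    [0,0,0],
    [0,0,-0.002],
    [0,0,-0.002]
  ]
}}

```text
clock: 4.48
tcp_pos: [527.5, -180.3, 239.2]
orientation: [[-0.993, -0.114, -0.001], [-0.114, 0.993, 0.001], [0.0, 0.001, -1.0]]
ft_force: [0.0, -0.2, -1.0]
opening: 17.0
finger_force: 69.0
```

```bash
python3 - <<'E'
from h import *
import pickle
w=env.capture('wrist'); s=env.capture('scene')
for c,n in((w,'w2'),(s,'s2')): pickle.dump(c,open(n+'.pkl','wb'))
a=cv2.resize(s['pixels'][130:290,160:310],(450,480),interpolation=2)
cv2.imwrite('pics/m2.png',np.hstack([cv2.resize(w['pixels'][:,145:495],(350,480)),a])[:,:,::-1])
go([526.8,-186.2,240],96.4)
E
```

```text
pos [ 527.7 -180.2  239.4] yaw 96.59 off [ 0.0052 -0.0195 -0.002 ] rot [ 0.0004 -0.0001  0.0021] F [ 0.3 -0.3 -1.3] op 17.2 t 4.5833
```

View pics/m2.png

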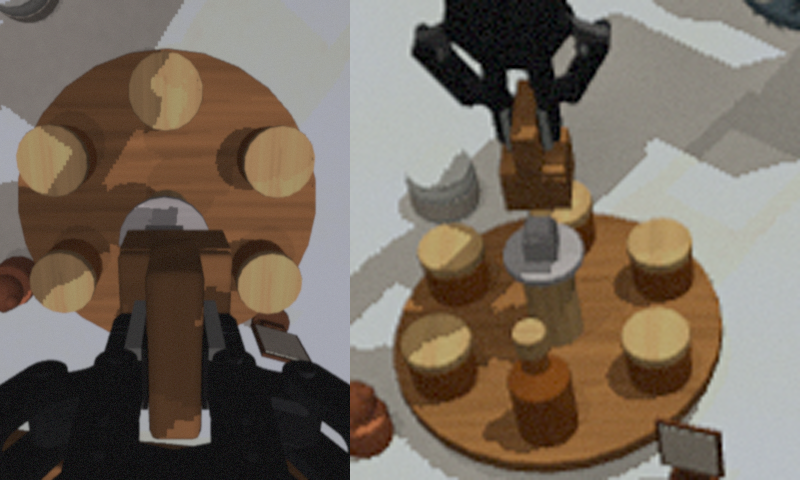

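The wrist and scene views show the knob upright in the gripper, just above the shaft. I'll measure both in the wrist depth.

```bash
python3 - <<'E'
from h import *
import pickle
c=pickle.load(open('w2.pkl','rb')); P=cloud(c); z=P[...,2]; im=c['pixels'].astype(int)
hsv=cv2.cvtColor(c['pixels'],cv2.COLOR_RGB2HSV)
wood=(hsv[...,1]>70)
ax=np.array([526.8,-186.2])
r=np.hypot(P[...,0]-527,P[...,1]+181)
m=wood&(z>266)&(z<285)&(r<45); q=P[m][:,:2].astype(np.float32); print('bar',m.sum(),q.mean(0),np.median(z[m]),cv2.minAreaRect(q))
m=wood&(z>222)&(z<245)&(r<40); q=P[m][:,:2].astype(np.float32); print('hub',m.sum(),np.median(z[m]),cv2.minAreaRect(q))
m=(z>122)&(z<138)&(np.hypot(P[...,0]-527,P[...,1]+186)<40); q=P[m][:,:2]; print('flange',m.sum(),np.median(z[m]))
# circle fit on flange boundary
cs,_=cv2.findContours(m.astype(np.uint8),cv2.RETR_EXTERNAL,cv2.CHAIN_APPROX_NONE); k=max(cs,key=len)[:,0]
pts=P[k[:,1],k[:,0]][:,:2]; rr=np.hypot(*(pts-ax).T); pts=pts[(rr>26)&(rr<34)]
A=np.c_[2*pts,np.ones(len(pts))]; s=np.linalg.lstsq(A,(pts**2).sum(1),rcond=None)[0]; print('fit',s[:2],np.sqrt(s[2]+s[0]**2+s[1]**2),len(pts))
m=(abs(z-87)<5)
n,l,st,ce=cv2.connectedComponentsWithStats(m.astype(np.uint8))
C=[]
for i in range(1,n):
    if st[i,4]>600:
        p,rad=cv2.minEnclosingCircle(P[l==i][:,:2].astype(np.float32)); C.append(p); d=np.array(p)-ax; print('jar',p,rad,np.degrees(np.arctan2(d[1],d[0])),np.hypot(*d))
C=np.array(C);A=np.c_[2*C,np.ones(len(C))]; s=np.linalg.lstsq(A,(C**2).sum(1),rcond=None)[0]; print('jarfit',s[:2],np.sqrt(s[2]+s[0]**2+s[1]**2))
m=(abs(z-158)<5)&(np.hypot(P[...,0]-527,P[...,1]+186)<15);q=P[m][:,:2].astype(np.float32); print('shaft',m.sum(),q.mean(0) if m.any() else 0, cv2.minAreaRect(q) if m.sum()>5 else 0)
E
```

```text
bar 9789 [ 521.7603  -181.60344] 271.4535702880044 ((525.1730346679688, -181.1964569091797), (50.764991760253906, 55.21265411376953), 55.97768020629883)
hub 3710 231.51419427765848 ((511.93402099609375, -182.73350524902344), (34.60118103027344, 46.78587341308594), 8.094700813293457)
flange 2234 130.29430149545396
fit [ 528.16456824 -187.28161584] 28.56415249077723 138
jar (434.9620361328125, -197.72047424316406) 25.944841384887695 -172.84996611950473 92.55772757613616
jar (491.08074951171875, -274.0505676269531) 25.88641357421875 -112.12621667689713 94.83452476720934
jar (473.3893127441406, -110.8307113647461) 25.9501895904541 125.32341531975035 92.37549016122959
jar (585.2467041015625, -263.4934997558594) 25.958335876464844 -52.90467370242627 96.90357230177143
jar (567.6770629882812, -100.64701843261719) 26.064693450927734 64.46161166812651 94.81691269819355
jarfit [ 529.14117183 -187.26632161] 94.71652901926508
shaft 0 0 0
```

```bash
python3 - <<'E'
from h import *
import pickle
c=pickle.load(open('w2.pkl','rb')); P=cloud(c); z=P[...,2]
a=np.radians(6.5); ux=np.array([np.cos(a),np.sin(a)]); uy=np.array([-ux[1],ux[0]])
Q=P[...,:2]-np.array([527.7,-180.2]); X=Q@ux; Y=Q@uy
hsv=cv2.cvtColor(c['pixels'],cv2.COLOR_RGB2HSV); wood=(hsv[...,1]>70)&(hsv[...,0]<25)
b=wood&(abs(z-271.5)<2.5)&(abs(X)<45)&(abs(Y)<20)
print('bar top X',np.percentile(X[b],[.5,2,50,98,99.5]),'Y',np.percentile(Y[b],[.5,2,50,98,99.5]))
print('z along', [np.median(z[b&(abs(X-x)<3)]).round(2) for x in(-25,-10,5,20,28)])
# angle from bar edges
L=[( x,np.percentile(Y[b&(abs(X-x)<2)],[2,98]).round(2)) for x in (-20,-10,0,10,20)];print(L)
h=wood&(abs(z-231.5)<4)&(abs(X)<45)&(abs(Y)<30); print('hub X',np.percentile(X[h],[.5,2,98]),'Y',np.percentile(Y[h],[.5,2,98,99.5]))
E
```

```text
bar top X [-32.64305987 -31.95013745  -6.46641682  25.68644147  27.23674022] Y [-9.2680002  -8.97166658 -0.52574872  7.66613531  7.92744367]
z along [np.float64(271.54), np.float64(271.48), np.float64(271.47), np.float64(271.47), np.float64(271.18)]
[(-20, array([-9.12,  7.74])), (-10, array([-9.15,  7.83])), (0, array([-8.89,  7.58])), (10, array([-9.03,  7.72])), (20, array([-8.88,  7.59]))]
hub X [-25.28518893 -25.01416515  -0.72814355] Y [-23.34684005 -22.88671561  21.77430577  22.22243776]
```

```bash
python3 -c "
from h import *
go([529.9,-186,208],96.4)"
```

```text
pos [ 527.7 -180.2  239.4] yaw 96.59 off [-0.0052 -0.0201  0.1046] rot [ 0.0004 -0.0001  0.0021] F [ 0.3 -0.3 -1.3] op 17.2 t 4.5833
```

Emit:
{"method": "play_rows", "body": {
  "offset": [
    [-0.005,-0.02,0.03],
    [-0.005,-0.02,0.07],
    [-0.005,-0.02,0.1],
    [-0.005,-0.02,0.1],
    [-0.005,-0.02,0.1]
  ],
  "rotation": [
    [0,0,0],
    [0,0,0.002],
    [0,0,0.002],
    [0,0,0.002],
    [0,0,0.002]
  ]
}}

```text
clock: 5.0
tcp_pos: [529.0, -187.2, 207.8]
orientation: [[-0.994, -0.11, -0.002], [-0.11, 0.994, 0.002], [0.002, 0.002, -1.0]]
ft_force: [0.1, -0.2, -0.8]
opening: 16.9
finger_force: 69.0
```

```bash
python3 - <<'E'
from h import *
go([529.9,-186,176],96.4)
c=env.capture('scene'); cv2.imwrite('pics/s3.png',cv2.resize(c['pixels'][130:280,150:320],(680,600),interpolation=2)[:,:,::-1])
E
```

```text
pos [ 529.  -187.2  207.8] yaw 96.32 off [-0.0037  0.0033  0.1061] rot [ 0.0012 -0.0015 -0.0009] F [ 0.1 -0.2 -0.8] op 16.9 t 5.0
```

View pics/s3.png

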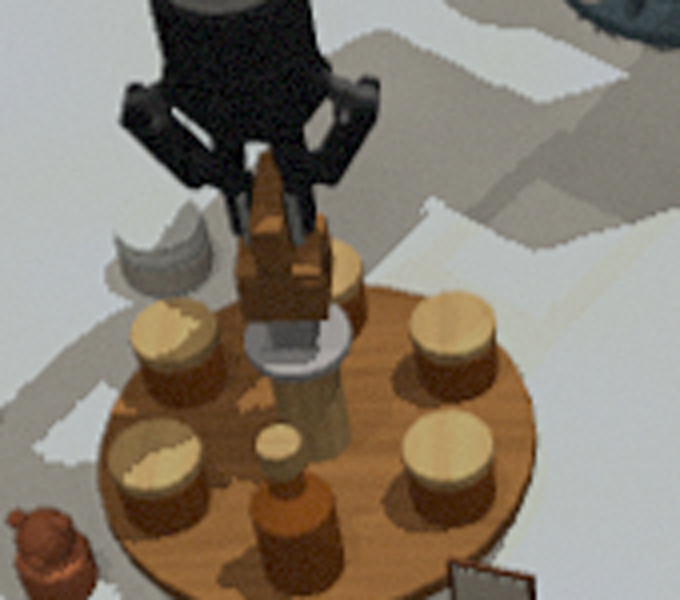

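The hub sits over the shaft once perspective is allowed for (hub face about (284,270), shaft about (296,340)). Descending gently.

Emit:
{"method": "play_rows", "body": {
  "offset": [
    [-0.003,0.002,0.01],
    [-0.003,0.002,0.02],
    [-0.003,0.002,0.03],
    [-0.003,0.002,0.04],
    [-0.003,0.002,0.045],
    [-0.003,0.002,0.045]
  ],
  "rotation": [
    [0,0,0],
    [0,0,0],
    [0,0,0],
    [0,0,0],
    [0,0,0],
    [0,0,0]
  ]
}}

```text
clock: 5.55
tcp_pos: [530.3, -186.9, 195.4]
orientation: [[-0.994, -0.11, -0.001], [-0.11, 0.994, 0.0], [0.001, 0.001, -1.0]]
ft_force: [-0.4, -0.7, -1.2]
opening: 17.2
finger_force: 69.0
```

No contact load, so the taper is inside the bore. I'll carry on down.

Emit:
{"method": "play_rows", "body": {
  "offset": [
    [0,0,0.01],
    [0,0,0.02],
    [0,0,0.03],
    [0,0,0.04],
    [0,0,0.05],
    [0,0,0.055],
    [0,0,0.055]
  ],
  "rotation": [
    [0,0,0],
    [0,0,0],
    [0,0,0],
    [0,0,0],
    [0,0,0],
    [0,0,0],
    [0,0,0]
  ]
}}

```text
clock: 6.13
tcp_pos: [530.3, -186.9, 178.8]
orientation: [[-0.994, -0.11, -0.001], [-0.11, 0.994, 0.001], [0.001, 0.001, -1.0]]
ft_force: [-0.9, -0.5, -2.2]
opening: 16.8
finger_force: 69.0
```

Emit:
{"method": "play_rows", "body": {
  "offset": [
    [0,0,0.006],
    [0,0,0.01],
    [0,0,0.014],
    [0,0,0.014],
    [0,0,0.014]
  ],
  "rotation": [
    [0,0,0],
    [0,0,0],
    [0,0,0],
    [0,0,0],
    [0,0,0]
  ]
}}

```text
clock: 6.55
tcp_pos: [530.8, -187.1, 176.1]
orientation: [[-0.994, -0.11, 0.0], [-0.11, 0.994, -0.0], [-0.0, -0.0, -1.0]]
ft_force: [-2.4, 1.5, 6.1]
opening: 16.9
finger_force: 69.6
```

The knob is home: contact force at 176.1, against a predicted 175.9. Now turning +40° in world.

Emit:
{"method": "play_rows", "body": {
  "offset": [
    [0,0,0.015],
    [0,0,0.016],
    [0,0.001,0.016],
    [0,0.001,0.016],
    [0.001,0.001,0.016],
    [0.001,0.002,0.016],
    [0.001,0.002,0.016],
    [0.002,0.002,0.016],
    [0.002,0.003,0.016],
    [0.002,0.003,0.016],
    [0.003,0.003,0.016],
    [0.003,0.003,0.016],
    [0.003,0.004,0.016],
    [0.003,0.004,0.016],
    [0.003,0.004,0.016],
    [0.003,0.004,0.016],
    [0.003,0.004,0.016],
    [0.003,0.004,0.016]
  ],
  "rotation": [
    [0,0,-0.015],
    [0,0,-0.04],
    [0,0,-0.065],
    [0,0,-0.095],
    [0,0,-0.125],
    [0,0,-0.155],
    [0,0,-0.185],
    [0,0,-0.215],
    [0,0,-0.245],
    [0,0,-0.275],
    [0,0,-0.305],
    [0,0,-0.335],
    [0,0,-0.365],
    [0,0,-0.39],
    [0,0,-0.415],
    [0,0,-0.435],
    [0,0,-0.445],
    [0,0,-0.445]
  ]
}}

```text
clock: 8.05
tcp_pos: [530.9, -186.2, 175.9]
orientation: [[-0.689, -0.725, 0.004], [-0.725, 0.689, -0.002], [-0.001, -0.004, -1.0]]
ft_force: [-11.8, 6.7, 31.6]
opening: 17.1
finger_force: 73.7
```

```bash
cat > meas.py <<'E'
from h import *
import sys
c=env.capture('top'); P=cloud(c); z=P[...,2]; ax=np.array([526.8,-186.2])
m=(abs(z-87)<6); m[:195]=0;m[305:]=0;m[:,:352]=0;m[:,462:]=0
n,l,st,ce=cv2.connectedComponentsWithStats(m.astype(np.uint8))
for i in range(1,n):
    if st[i,4]>60:
        p=ray(c,*ce[i],87); d=p[:2]-ax; print('jar',st[i,4],np.hypot(*d).round(1),np.degrees(np.arctan2(d[1],d[0])).round(1))
w=env.capture('wrist'); P=cloud(w); z=P[...,2]; m=(abs(z-87)<5)
n,l,st,ce=cv2.connectedComponentsWithStats(m.astype(np.uint8)); aw=np.array([529.1,-187.3])
for i in range(1,n):
    if st[i,4]>500:
        p,r=cv2.minEnclosingCircle(P[l==i][:,:2].astype(np.float32)); d=np.array(p)-aw; print('wjar',round(r,1),np.hypot(*d).round(1),np.degrees(np.arctan2(d[1],d[0])).round(1))
cv2.imwrite('pics/'+sys.argv[1],np.hstack([cv2.resize(c['pixels'][190:310,340:480],(420,360),interpolation=2),cv2.resize(w['pixels'],(380,360))])[:,:,::-1])
go([530.8,-187.1,176])
E
python3 meas.py m4.png
```

```text
jar 262 96.6 104.8
jar 141 83.6 -133.6
wjar 25.9 94.7 -133.6
wjar 26.1 94.9 -73.8
wjar 26.0 94.3 166.1
wjar 26.2 95.2 -14.0
wjar 26.2 94.5 105.9
pos [ 530.9 -186.2  175.9] yaw 136.4 off [ 0.0024 -0.0017 -0.0002] rot 0 F [-11.9   6.9  31.9] op 17.3 t 8.15
```

View pics/m4.png

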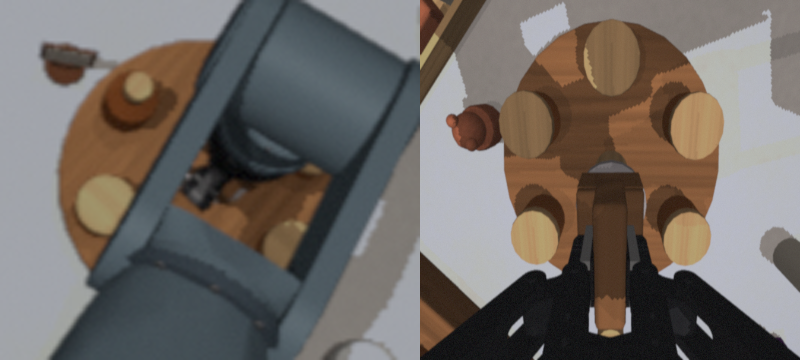

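The bottle is at about 46.1° and the card at about 46°. In the crop the bottle (138,88) points at the card foot (65,72). The downward push is more than needed, so I'll ease it.

Emit:
{"method": "play_rows", "body": {
  "offset": [
    [0,0,-0.003],
    [0,0,-0.006],
    [0,0,-0.009],
    [0,0,-0.009],
    [0,0,-0.009],
    [0,0,-0.009],
    [0,0,-0.009],
    [0,0,-0.009]
  ],
  "rotation": [
    [0,0,0],
    [0,0,0],
    [0,0,0],
    [0,0,0],
    [0,0,0],
    [0,0,0],
    [0,0,0],
    [0,0,0]
  ]
}}

```text
clock: 8.82
tcp_pos: [530.8, -186.2, 176.0]
orientation: [[-0.69, -0.724, 0.003], [-0.724, 0.69, -0.001], [-0.001, -0.003, -1.0]]
ft_force: [-3.6, 3.9, 14.6]
opening: 16.8
finger_force: 71.3
```

```bash
python3 - <<'E'
from h import *
c=env.capture('scene'); cv2.imwrite('pics/s5.png',cv2.resize(c['pixels'][130:310,150:320],(566,600),interpolation=2)[:,:,::-1])
w=env.capture('wrist'); P=cloud(w); z=P[...,2]
Q=P[...,:2]-np.array([530.9,-186.2]); a=np.radians(46.4); X=Q@[np.cos(a),np.sin(a)]; Y=Q@[-np.sin(a),np.cos(a)]
print('bar z',[np.median(z[(abs(X-x)<3)&(abs(Y)<6)&(z>190)&(z<225)]).round(1) for x in(-25,-10,5,20)])
s=env.observe(); print(s['ft_force'],s['tcp_pos'],abs(s['qvel']).max())
E
```

```text
bar z [np.float64(208.4), np.float64(208.4), np.float64(208.4), np.float64(208.4)]
[-3.70622875  3.83524303 15.03286259] [ 530.8148739  -186.18283252  175.9779389 ] 0.0016330111680253987
```

View pics/s5.png

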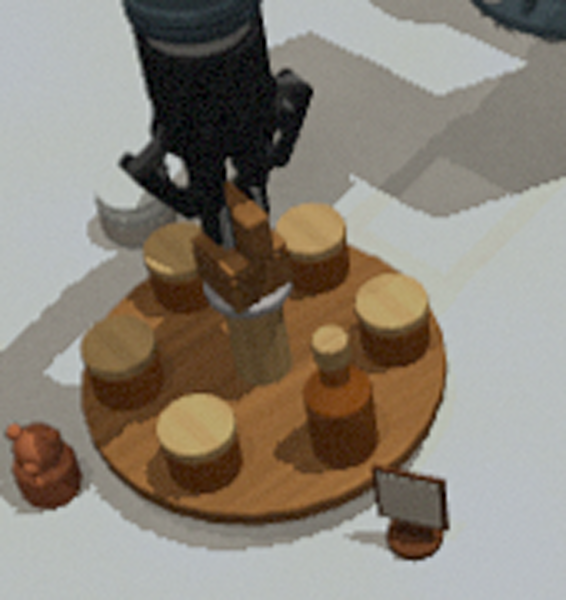

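The knob sits on the flange at (247,290), with the bar top level at 208.4 mm (208 expected). The carousel axis, bottle (340,440) and card foot (413,540) are in line.

```bash
python3 -c "
from station import env
print(env.finish_job())"
```

```text
the job is handed in; nothing more can be done
None
```

The job is handed in (no verdict was returned): the wooden knob is fully home on the shaft, and the tall bottle is turned to about 46°, in line with the price-card stand within a couple of degrees. The gripper still holds the knob upright and still at about 9 s on the clock.

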